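# Press the stuck piston out of the filler's dosing cylinder

## Robot

A 7-joint arm with a two-finger parallel gripper is mounted at the origin on the work surface. World frame = base frame: x ahead of the robot, y to its left, z up, the work surface at z = 0. Lengths are in m, angles in rad, forces in N, time in s.
With the tool pointing down it reaches from about 0.4 to 0.85 m from the base axis. Payload 4.5 kg.
Tool frame: the origin (TCP) lies between the finger pads; the fingertips stand 8 mm ahead of it and the grasp point (between the pads) lies 11 mm behind it; z points along the fingers, y is the direction in which the jaws open and shut (so a half turn about z gives the same grasp; the last joint's range is limited). The gripper opens to 88 mm and grips with 3 to 60 N. Pads are 18 mm wide; open, the fingers measure 123 mm over their backs; the gripper's body (75 mm by 187 mm) begins 45 mm behind the grasp point.
Start: joints at [-1.223, 0.689, -0.195, 1.565, 0.157, 0.902, -0.215], TCP at [0.193, 0.595, 0.247] pointing down, gripper open.
Joint ranges: [-3.01, 3.01], [-0.46, 2.08], [-1.47, 1.51], [0.13, 2.56], [-1, 4.14], [0.04, 2.09], [-2.66, 2.66]. Speed limits (rad/s): [2.57, 2.57, 3.14, 3.14, 3.14, 3.14, 3.14].

## Interface

Orientations are given as a unit quaternion [x, y, z, w].
In Python, from plant import r gives the robot as it stands.
- The arm moves only by the tool carry_out, never from a script. Its argument "commands" is a list that holds one entry, the list of rows, each a list of 7 numbers: the turn, a rotation vector about the tool's x, y, z in rad, then the shift along the tool's x, y, z in cm, then the finger opening in cm, from 0 to 8.81. A call has 1 to 10 rows; each row is the pose to reach, as a shift and turn from the pose commanded when the call began, along the tool's axes at that moment; what a row does not reach only later rows make up. A row lasts 1/12 s, in which the tool goes at most 41.7 mm and 7.16 degrees, less where a joint would pass 70% of its speed; a pose out of reach is approached as far as the arm can. A call with a gripper value outside its range is refused whole. The fingers move at their own pace and stop on an object; "force" is the grip in N (left out, the last holds). Time passes only in rows, so rows that repeat a pose let the fingers close. It gives the time, the measured TCP pose, the force and the opening at its end, in the units of the state.
- r.get_state(): the state, without advancing time (a new reading comes with each control period).
- r.snapshot(name): name is "scene" or "top"; returns a dict with "pixels" (480x640x3 uint8, red, green, blue), "mtx" (3x3 intrinsics, pixels), "xyz" and "rotation" of the camera in the world. Camera axes: x right, y down, z forward; pixel columns grow to the right and rows downward; lengths in m; the calibration is good to about 2 mm. A picture is of the moment at which its call begins. There is no depth.
- r.finish_job(): hands the job in, once; it reports no verdict.
The state is a dict: "clock": time; "q": joint angles; "qd": joint speeds; "joint_torque": joint torques, N m; "tool_pos": TCP position; "eef_rot": TCP orientation; "contact_force": force on the tool from outside, world axes, zero at the start; "moment": the same for the moment, N m; "opening": opening from 0.0 (shut) to 1.0 (fully open).
Only numpy, scipy, OpenCV 4.12 (cv2) and the standard library are available. Lean on these libraries where they do the work, as an engineer would, in place of code of your own. Each camera call takes 0.05 s, during which the arm holds its last target.

## Task

The piston of the doughnut filler's dosing cylinder has stuck and has to come out for washing. Take the ejector rod from its stand, find the hole of the loose bush on the cylinder's cap, feed the rod down through it and press the piston steadily out of the bottom into the pan, with light force all the way: set the rod down softly, never force it where it lands on the bush or binds, and do not jab the piston. Then draw the rod out and stand it back in its stand, leaving the bottle, the dredger and the nozzle where they are.

Things in the scene. Friction and masses are not known exactly. Their poses are not given: they have to be found in the camera images.
- pan: Steel food pan, 176 x 162 mm over its rim and 65 mm high, fixed to the counter. Its origin is on the counter under its centre, z up. Inside floor 3 mm above the counter, inside about 150 x 136 mm. An aluminium adaptor bar 74 mm wide and 3 mm thick lies across the middle of the rim along the pan's y axis (top at z = 68 mm) with a 44 mm hole at its centre; the pan is open on both sides of it. The cylinder is clamped upright over that hole.
- cylinder: Dosing cylinder fixed on the bar, 75 mm tall: square aluminium base (60 mm wide, 12 mm high), clear tube (43 mm outside, 34 mm bore, 43 mm tall) between four tie rods, square aluminium cap (60 mm wide, 14 mm thick, corner nuts 4 mm higher) with a 14 mm pipe stub on its +x side, and a floating rod bush on the cap. Origin: centre of the bore's open lower mouth, 68 mm above the counter; z up.
- cap_centre (a point): Cap's centre on the cylinder's axis, level with the bush's flat top, 75 mm above the mouth. The bush: steel flange 47 mm wide, 6 mm thick, hub down through the cap, one upright hole 18 mm wide, 20 mm long. It slides on the cap (4 N sideways shifts it): its hole starts 2.5 to 6 mm off this point, to one side or another, and is not measured: find it by feel or by eye.
- mouth (a point): Centre of the open lower mouth of the bore, 68 mm above the counter.
- piston: White plastic piston with two black O-rings, 32 mm across, 30 mm tall, 50 g, stuck upright in the lower end of the bore, its underside between 0 and 4 mm below the mouth at the start. Origin: centre of its underside, z up. The O-rings grip it with about 6 to 15 N until its top is about 8 mm above the mouth; soon after that it falls by itself into the pan, upright or tipped.
- rod: Ejector rod, 150 mm long, 200 g: a steel shaft 16 mm across and 105 mm long with a chamfered flat lower end (14 mm across, chamfer 1 mm wide), and above it a plain round grey grip 25 mm across and 45 mm long. Origin: centre of the lower end, z along the rod up to the grip. The middle of the grip is at z = 127 mm. It stands upright in its stand at the start, its lower end 10 mm above the counter.
- stand: White plastic block 66 mm square and 55 mm high on a foot 84 mm square and 6 mm high, fixed to the counter, with one upright hole for the rod, 20 mm wide and 45 mm deep. Origin: on the counter under its centre, z up.
- stand_hole (a point): Centre of the mouth of the stand's hole, 55 mm above the counter; the bottom of the hole is 45 mm below it.
- bottle: Squeeze bottle, 60 mm across and 172 mm tall, standing on the counter; origin under its centre. To be left alone.
- dredger: Steel sugar dredger, 68 mm across and 92 mm tall, standing on the counter; origin under its centre. To be left alone.
- nozzle: Steel filling nozzle, foot 42 mm across, 60 mm tall, standing on the counter; origin under its centre. To be left alone.

How it is judged:
By the outcome, as a careful person would: the job done as asked, in the order asked, and still so for the second after the job is handed in, with the robot touching nothing.
It also fails if it takes over 72 s, if anything falls off the work surface, if the arm or the gripper's body presses on something with over 40 N, if the wrist force passes 120 N, or if a joint passes its speed limit or range.

## Working session

There is one attempt and no reset: what is moved stays moved. The work goes in short steps, Python scripts to look and compute and a tool call to move; the robot and the scene stay as the last step left them, time stands still between calls to the robot, and variables do not carry over. Pictures are saved under pics/ and viewed, and the job is handed in when it is done.

Besides the shell and the picture viewer there is one more tool, called as name(argument=value, ...) on one line, values as JSON. carry_out: Moves the arm, as the interface text tells. Its arguments: {"type":"object","properties":{"commands":{"type":"array"},"force":{"type":"number"}},"required":["commands"]}

```bash
ls; mkdir -p pics; python3 - <<'E'
from plant import r
import cv2,numpy as np
s=r.get_state();print(s)
for n in("scene","top"):
    d=r.snapshot(n);cv2.imwrite(f"pics/{n}0.png",d["pixels"][:,:,::-1]);np.savez(f"{n}0.npz",**d)
    print(n,d["mtx"],d["xyz"],d["rotation"])
E
```

```text
pics
{'clock': 0.0, 'q': array([-1.2232273 ,  0.68998238, -0.19450125,  1.56632305,  0.15733285,
        0.90248034, -0.21511604]), 'qd': array([-0.00108145, -0.00027857,  0.00096106,  0.00059161,  0.00056089,
        0.00222542, -0.00045485]), 'joint_torque': array([-4.04404700e-04, -5.27551603e+01, -1.26688868e+00, -1.53425646e+01,
       -5.26121620e-02,  6.75702584e-03,  1.71428037e-04]), 'tool_pos': array([0.19277716, 0.59389482, 0.24591629]), 'eef_rot': array([ 1.56203980e-01,  9.87724409e-01, -8.97553343e-04, -6.05161964e-05]), 'contact_force': array([ 0.39760266,  0.09378278, -0.63510858]), 'moment': array([-0.05505258,  0.0337767 , -0.0133194 ]), 'opening': 0.9998369843291799}
scene [[562.40477858   0.         312.73005525]
 [  0.         562.40477858 239.99415045]
 [  0.           0.           1.        ]] [1.40334781 0.71388259 0.84437336] [ 0.35601974  0.81366254 -0.42135253 -0.18348096]
top [[572.46390488   0.         326.78447222]
 [  0.         572.46390488 239.95879858]
 [  0.           0.           1.        ]] [0.33630969 0.01158573 1.35837622] [-0.67448176  0.72942144 -0.08134141  0.08001437]
```

View pics/scene0.png

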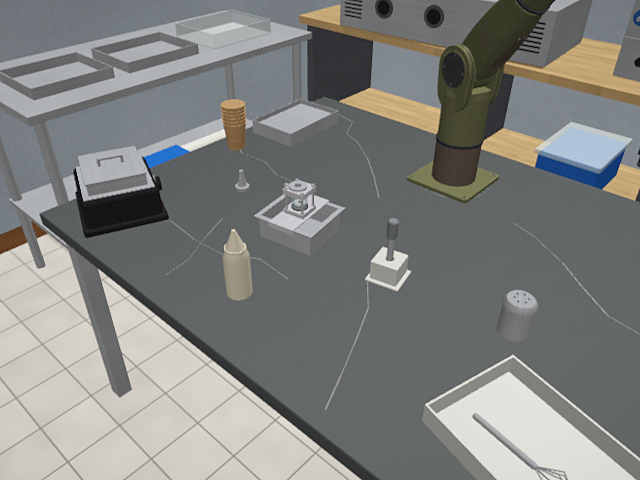

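View pics/top0.png

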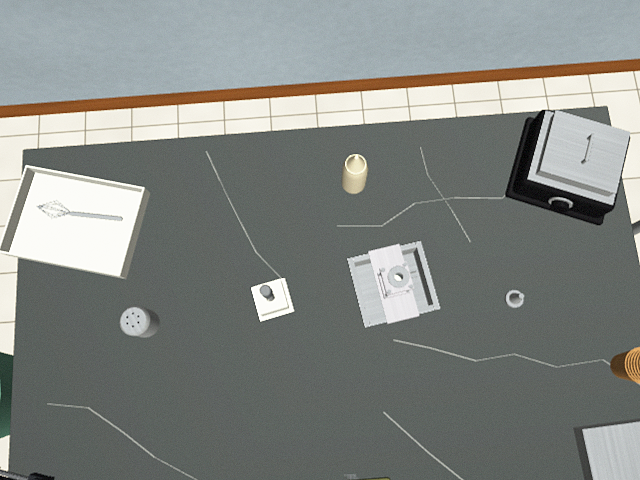

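The overview shows the rod in its stand (top view ~(267,291)), the cylinder on the pan (~(398,277)), the bottle at (355,173), the dredger at (139,321) and the nozzle at (515,298). Next, enlarged crops.

```bash
cat > h.py <<'E'
import numpy as np,cv2
from scipy.spatial.transform import Rotation as R
def load(n): return dict(np.load(n+".npz"))
def proj(d,P):
    P=np.atleast_2d(P); c=(P-d["xyz"])@R.from_quat(d["rotation"]).as_matrix()
    u=c@d["mtx"].T; return u[:,:2]/u[:,2:]
def ray(d,uv):
    return R.from_quat(d["rotation"]).as_matrix()@np.linalg.solve(d["mtx"],[uv[0],uv[1],1.])
def atz(d,uv,z):
    v=ray(d,uv); return d["xyz"]+v*(z-d["xyz"][2])/v[2]
def tri(d1,u1,d2,u2):
    a,b=ray(d1,u1),ray(d2,u2); a/=np.linalg.norm(a);b/=np.linalg.norm(b)
    s,t=np.linalg.lstsq(np.c_[a,-b],d2["xyz"]-d1["xyz"],rcond=None)[0]
    p,q=d1["xyz"]+s*a,d2["xyz"]+t*b; return (p+q)/2,np.linalg.norm(p-q)
def crop(img,x0,y0,w,h,k,name):
    c=cv2.resize(img[y0:y0+h,x0:x0+w,::-1],None,fx=k,fy=k,interpolation=cv2.INTER_CUBIC)
    for i in range(0,w,10):
        cv2.line(c,(i*k,0),(i*k,6 if i%50 else 14),(0,0,255),1); cv2.putText(c,str(x0+i),(i*k,24),0,.35,(0,0,255),1)
    for j in range(0,h,10):
        cv2.line(c,(0,j*k),(6,j*k),(0,0,255),1); cv2.putText(c,str(y0+j),(8,j*k+4),0,.35,(0,0,255),1)
    cv2.imwrite("pics/"+name,c)
E
python3 - <<'E'
from h import *
t=load("top0");s=load("scene0")
crop(t["pixels"],340,230,110,100,6,"tc.png")
crop(t["pixels"],240,265,70,65,8,"ts.png")
crop(s["pixels"],245,165,110,90,7,"sc.png")
crop(s["pixels"],355,205,70,95,6,"ss.png")
E
```

```text
(no output)
```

View pics/tc.png

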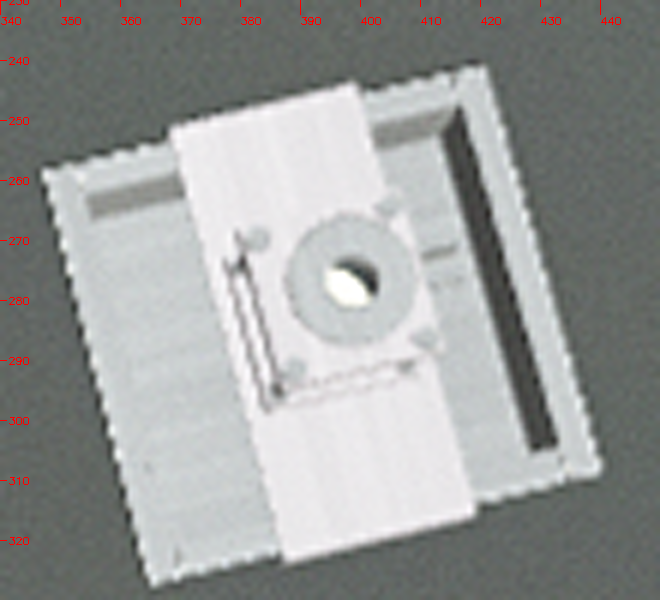

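View pics/ts.png

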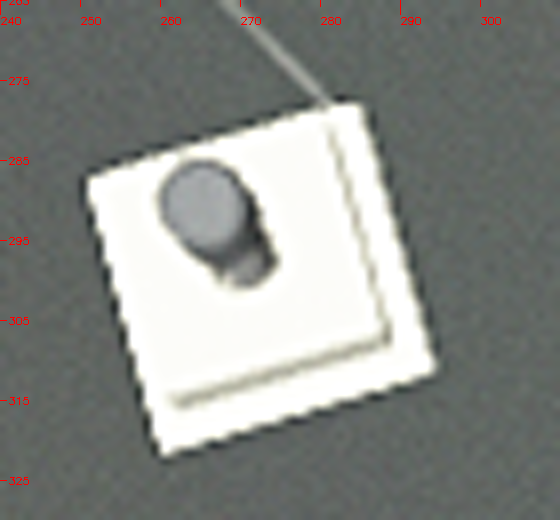

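View pics/sc.png

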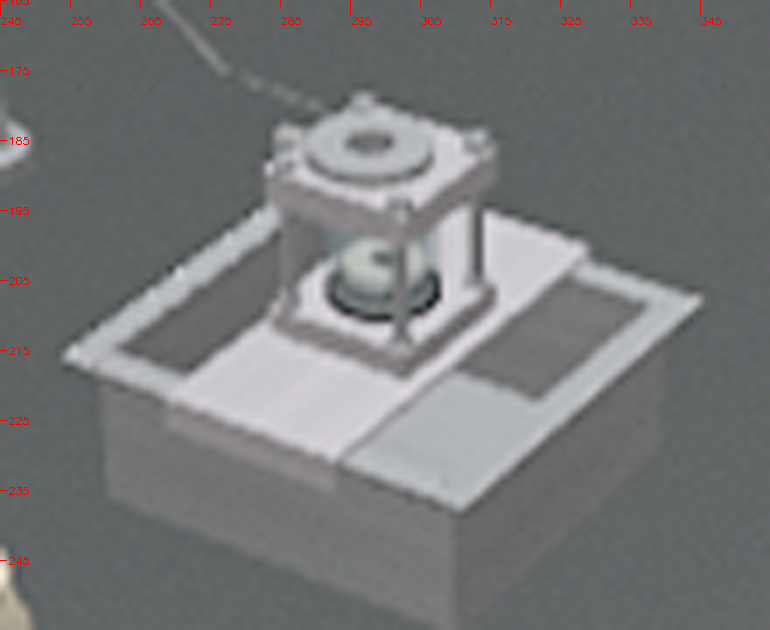

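View pics/ss.png

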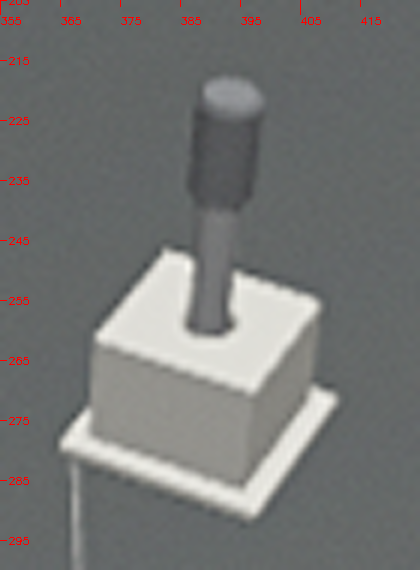

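```bash
python3 - <<'E'
from h import *
np.set_printoptions(precision=4,suppress=True)
t=load("top0");s=load("scene0")
pt=lambda x0,y0,k,p:(x0+p[0]/k-.5,y0+p[1]/k-.5)
ht=pt(340,230,6,(352,280.5)); ft=pt(340,230,6,(350,278));hs=pt(245,165,7,(370,143))
print("hole",tri(t,ht,s,hs),atz(t,ht,.143),atz(t,ft,.143),atz(s,hs,.143))
rt=pt(240,265,8,(203,199)); rs=pt(355,205,6,(234,97))
print("rodtop",tri(t,rt,s,rs),atz(t,rt,.160),atz(s,rs,.160))
foot=[(88,178),(362,104),(438,370),(163,458)]
P=np.array([atz(t,pt(240,265,8,p),.006) for p in foot]);print("foot",P,P.mean(0),np.linalg.norm(P-np.roll(P,1,0),axis=1))
f2=[(60,445),(252,518),(338,400)]
P2=np.array([atz(s,pt(355,205,6,p),.006) for p in f2]);print("foot s",P2,(P2[0]+P2[2])/2)
b2=[(165,250),(95,340),(255,392),(320,303)]
P2=np.array([atz(s,pt(355,205,6,p),.055) for p in b2]);print("block s",P2,P2.mean(0))
pan=[(42,172),(487,67),(603,468),(152,586)]
P=np.array([atz(t,pt(340,230,6,p),.065) for p in pan]);print("pan",P,P.mean(0),np.linalg.norm(P-np.roll(P,1,0),axis=1))
nuts=[(258,239),(389,207),(424,336),(293,368)]
P=np.array([atz(t,pt(340,230,6,p),.141) for p in nuts]);print("nuts t",P,P.mean(0))
nuts=[(287,130),(364,100),(477,138),(401,203)]
P=np.array([atz(s,pt(245,165,7,p),.141) for p in nuts]);print("nuts s",P,P.mean(0))
E
```

```text
hole (array([ 0.5276, -0.149 ,  0.1436]), np.float64(0.0018977851575781384)) [ 0.5271 -0.1483  0.143 ] [ 0.528  -0.1477  0.143 ] [ 0.5272 -0.1507  0.143 ]
rodtop (array([0.5185, 0.137 , 0.1598]), np.float64(0.0005268026037986954)) [0.5186 0.1368 0.16  ] [0.5186 0.1374 0.16  ]
foot [[0.551  0.1867 0.006 ]
 [0.5668 0.104  0.006 ]
 [0.4859 0.0864 0.006 ]
 [0.4665 0.1687 0.006 ]] [0.5175 0.1365 0.006 ] [0.0864 0.0842 0.0828 0.0845]
foot s [[0.5675 0.1047 0.006 ]
 [0.5524 0.1859 0.006 ]
 [0.4702 0.1685 0.006 ]] [0.5189 0.1366 0.006 ]
block s [[0.4917 0.0946 0.055 ]
 [0.5573 0.1105 0.055 ]
 [0.5419 0.1747 0.055 ]
 [0.479  0.1603 0.055 ]] [0.5175 0.135  0.055 ]
pan [[ 0.5905 -0.0446  0.065 ]
 [ 0.6182 -0.2193  0.065 ]
 [ 0.461  -0.245   0.065 ]
 [ 0.4304 -0.0721  0.065 ]] [ 0.525  -0.1453  0.065 ] [0.1625 0.1769 0.1593 0.1756]
nuts t [[ 0.545  -0.1166  0.141 ]
 [ 0.553  -0.1647  0.141 ]
 [ 0.5054 -0.1721  0.141 ]
 [ 0.4977 -0.1243  0.141 ]] [ 0.5253 -0.1444  0.141 ]
nuts s [[ 0.5382 -0.1818  0.141 ]
 [ 0.5035 -0.1767  0.141 ]
 [ 0.496  -0.1273  0.141 ]
 [ 0.5477 -0.1158  0.141 ]] [ 0.5214 -0.1504  0.141 ]
```

carry_out(commands=[[[0,0,-0.05,-4,-3,0,8.8],[0,0,-0.1,-8,-6,0,8.8],[0,0,-0.15,-12,-9,0,8.8],[0,0,-0.2,-16,-12,0,8.8],[0,0,-0.25,-19,-14,0,8.8],[0,0,-0.3134,-22,-16.4,0,8.8],[0,0,-0.3134,-25,-18.6,0,8.8],[0,0,-0.3134,-27,-20,0,8.8],[0,0,-0.3134,-28,-21,0,8.8],[0,0,-0.3134,-28,-21,0,8.8]]])

```text
clock: 0.93
tool_pos: [0.3973, 0.3025, 0.2462]
eef_rot: [0.005, 1.0, -0.002, 0.0]
contact_force: [-0.4, -1.2, 0.1]
opening: 1.0
```

carry_out(commands=[[[0,0,0,-2,-3,0,8.8],[0,0,0,-4.5,-6.5,0,8.8],[0,0,0,-7,-10,0,8.8],[0,0,0,-9.5,-13,0,8.8],[0,0,0,-11,-15,0,8.8],[0,0,0,-12,-16.4,0,8.8],[0,0,0,-12,-16.4,0,8.8],[0,0,0,-12,-16.4,0,8.8]]])

```text
clock: 1.6
tool_pos: [0.5141, 0.1449, 0.2464]
eef_rot: [0.001, 1.0, 0.0, -0.0]
contact_force: [-0.3, 0.8, -0.2]
opening: 0.999
```

```bash
python3 - <<'E'
from h import *
from plant import r
s=r.get_state();print(s["clock"],s["tool_pos"],R.from_quat(s["eef_rot"]).as_matrix().round(4),s["q"].round(3),s["contact_force"])
d=r.snapshot("scene");np.savez("s1.npz",**d);crop(d["pixels"],330,150,110,100,6,"s1.png")
s=r.get_state();print(s["clock"],s["tool_pos"],s["contact_force"])
E
```

```text
1.6 [0.51410793 0.14492138 0.24640325] [[-1.e+00  1.e-03 -7.e-04]
 [ 1.e-03  1.e+00  9.e-04]
 [ 7.e-04  9.e-04 -1.e+00]] [-0.141  0.584 -0.353  1.835  0.275  0.771  0.93 ] [-0.26467001  0.76203305 -0.15960162]
1.65 [0.51348552 0.1461249  0.24656008] [-1.36031093 -0.5030831  -0.48863973]
```

View pics/s1.png

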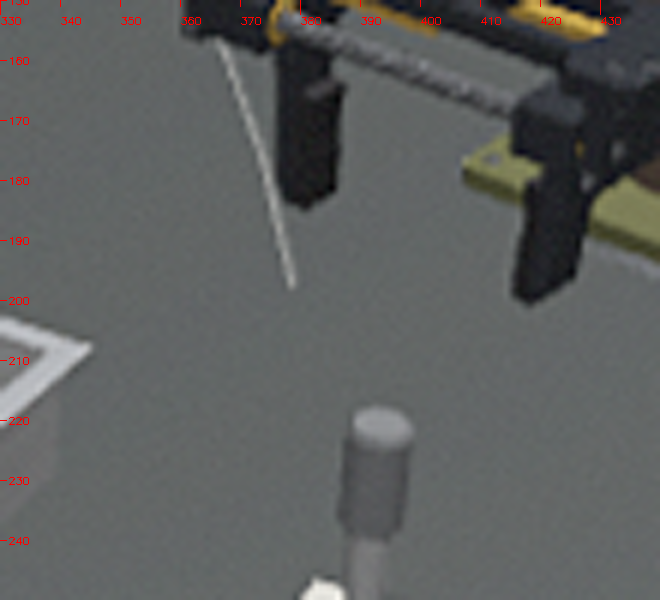

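carry_out(commands=[[[0,0,0,-0.4,-0.8,0,8.8],[0,0,0,-0.4,-0.8,2,8.8],[0,0,0,-0.4,-0.8,4,8.8],[0,0,0,-0.4,-0.8,6,8.8],[0,0,0,-0.4,-0.8,8,8.8],[0,0,0,-0.4,-0.8,9.8,8.8],[0,0,0,-0.4,-0.8,11.2,8.8],[0,0,0,-0.4,-0.8,12,8.8],[0,0,0,-0.4,-0.8,12,8.8],[0,0,0,-0.4,-0.8,12,8.8]]])

```text
clock: 2.48
tool_pos: [0.5181, 0.1371, 0.1269]
eef_rot: [-0.001, 1.0, 0.0, -0.0]
contact_force: [0.3, -0.0, 1.0]
opening: 0.999
```

```bash
python3 - <<'E'
from h import *
from plant import r
s=r.get_state();print(s["clock"],s["tool_pos"],s["contact_force"])
d=r.snapshot("scene");np.savez("s2.npz",**d);crop(d["pixels"],340,190,100,90,6,"s2.png")
E
```

```text
2.4833 [0.5181256  0.13706235 0.12687997] [ 0.29525652 -0.01830832  1.01463919]
```

View pics/s2.png

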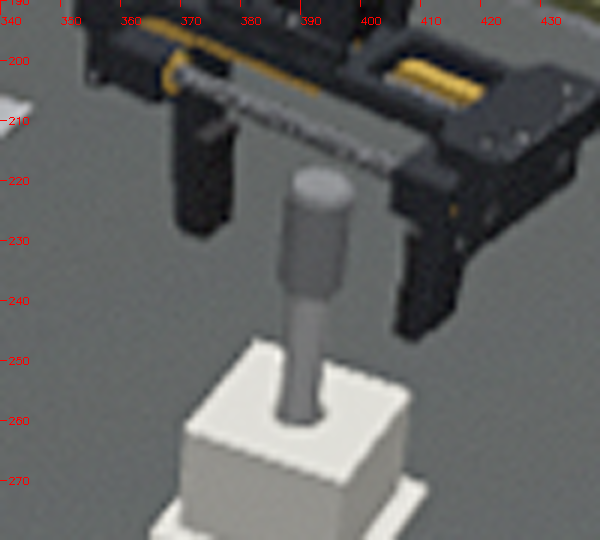

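The rod stands between the open fingers (grip at about (390,230)). Closing now.

carry_out(commands=[[[0,0,0,0,0,0,5],[0,0,0,0,0,0,3.2],[0,0,0,0,0,0,2.8],[0,0,0,0,0,0,2.4],[0,0,0,0,0,0,2],[0,0,0,0,0,0,1.5],[0,0,0,0,0,0,1],[0,0,0,0,0,0,1],[0,0,0,0,0,0,1]]], force=40)

```text
clock: 3.28
tool_pos: [0.5183, 0.1363, 0.1267]
eef_rot: [0.0, 1.0, 0.0, -0.0]
contact_force: [0.2, 0.4, 0.0]
opening: 0.343
```

carry_out(commands=[[[0,0,0,0,0,-0.2,1],[0,0,0,0,0,-0.5,1],[0,0,0,0,0,-1,1],[0,0,0,0,0,-1,1]]])

```text
clock: 3.62
tool_pos: [0.5187, 0.1364, 0.1375]
eef_rot: [0.0, 1.0, 0.0, 0.001]
contact_force: [-0.5, 0.2, -2.3]
opening: 0.271
```

carry_out(commands=[[[0,0,0,0,0,0,1],[0,0,0,0,0,0,1],[0,0,0,0,0,0,1]]])

```text
clock: 3.87
tool_pos: [0.5183, 0.1362, 0.1366]
eef_rot: [0.0, 1.0, -0.0, -0.0]
contact_force: [-0.4, 0.4, -2.4]
opening: 0.271
```

```bash
python3 - <<'E'
from h import *
from plant import r
s=r.get_state();print(s["clock"],s["tool_pos"],s["contact_force"],s["moment"],s["opening"])
d=r.snapshot("scene");np.savez("s3.npz",**d);crop(d["pixels"],340,190,100,90,6,"s3.png")
E
```

```text
3.8667 [0.51825854 0.13623078 0.13663746] [-0.37225991  0.37056207 -2.39293436] [ 0.00843117 -0.00769323  0.01155301] 0.2714775798759184
```

View pics/s3.png

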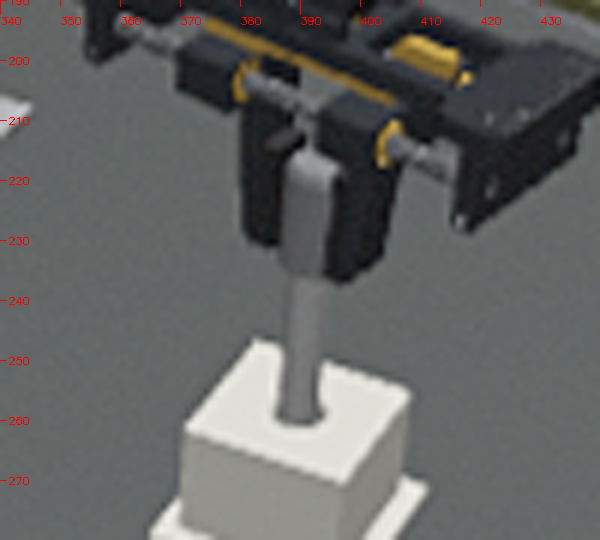

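Rod held and lifted about 10 mm. Raising it clear and carrying it over the cylinder.

carry_out(commands=[[[0,0,0,0,0,-1,1],[0,0,0,0,0,-2.5,1],[0,0,0,0,0,-4.5,1],[0,0,0,0,0,-7,1],[0,0,0,0,0,-9.5,1],[0,0,0,0,0,-12,1],[0,0,0,0,-1,-13.5,1],[0,0,0,0,-2.5,-14.5,1],[0,0,0,0,-4.5,-15,1],[0,0,0,-0.2,-7,-15,1]]])

```text
clock: 4.75
tool_pos: [0.5205, 0.0674, 0.2889]
eef_rot: [-0.001, 1.0, 0.001, 0.002]
contact_force: [0.3, -0.5, -1.0]
opening: 0.271
```

carry_out(commands=[[[0,0,0,-0.2,-2.5,0,1],[0,0,0,-0.4,-5,0,1],[0,0,0,-0.6,-7.5,0,1],[0,0,0,-0.7,-10,0,1],[0,0,0,-0.7,-12.5,0,1],[0,0,0,-0.7,-15,0,1],[0,0,0,-0.7,-17.5,0,1],[0,0,0,-0.7,-19.5,0,1],[0,0,0,-0.7,-20.8,0,1],[0,0,0,-0.7,-21.6,0,1]]])

```text
clock: 5.58
tool_pos: [0.5268, -0.1516, 0.287]
eef_rot: [0.001, 1.0, -0.0, -0.0]
contact_force: [0.0, 1.0, -1.4]
opening: 0.27
```

carry_out(commands=[[[0,0,0,0,0,0,1],[0,0,0,0,0,0,1],[0,0,0,0,0,0,1],[0,0,0,0,0,0,1]]])

```text
clock: 5.92
tool_pos: [0.5274, -0.1479, 0.2868]
eef_rot: [-0.001, 1.0, 0.001, 0.0]
contact_force: [-0.2, -0.3, -1.8]
opening: 0.268
```

```bash
python3 - <<'E'
from h import *
from plant import r
s=r.get_state();print(s["clock"],s["tool_pos"],R.from_quat(s["eef_rot"]).as_matrix().round(4),s["contact_force"],s["moment"],s["opening"])
d=r.snapshot("scene");np.savez("s4.npz",**d);crop(d["pixels"],255,120,80,80,8,"s4.png")
d=r.snapshot("top");np.savez("t4.npz",**d);crop(d["pixels"],340,220,110,100,6,"t4.png")
E
```

```text
5.9167 [ 0.52744531 -0.14789397  0.2868242 ] [[-1.0e+00 -2.3e-03  1.0e-04]
 [-2.3e-03  1.0e+00  1.0e-03]
 [-1.0e-04  1.0e-03 -1.0e+00]] [-0.1584853  -0.33422547 -1.82259744] [0.06499114 0.0321449  0.00397891] 0.2680193421376414
```

View pics/s4.png

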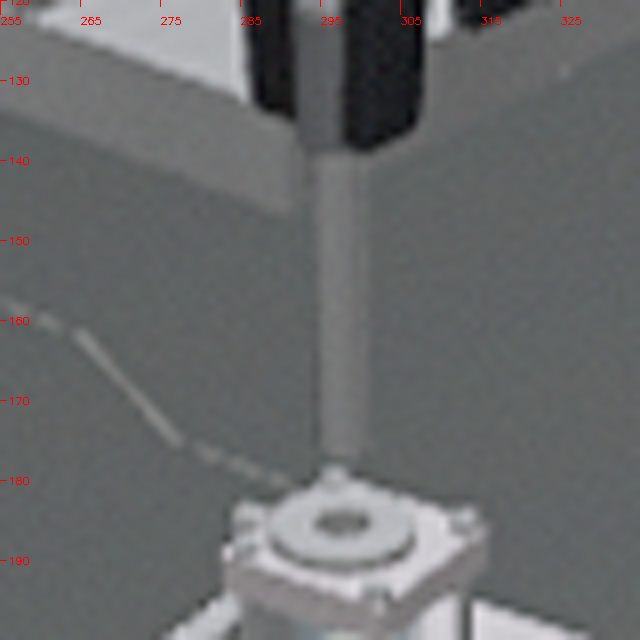

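View pics/t4.png

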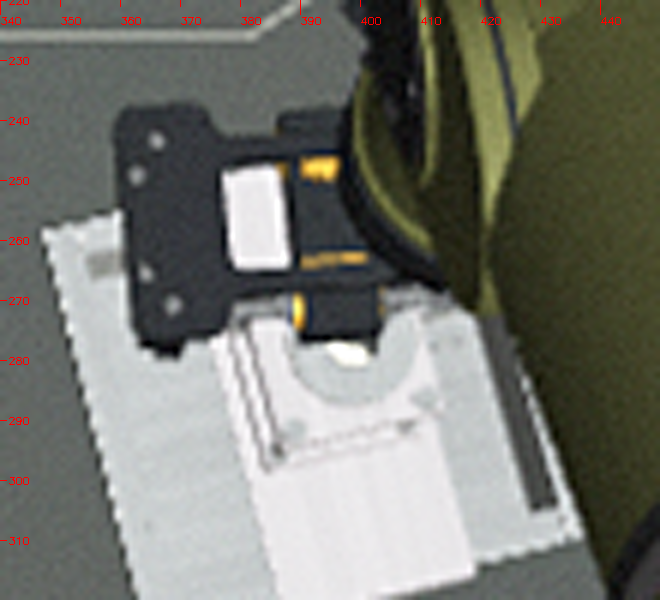

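```bash
python3 - <<'E'
from h import *
np.set_printoptions(precision=2,suppress=True)
s=load("s4"); g=cv2.cvtColor(s["pixels"],cv2.COLOR_RGB2GRAY).astype(float)
print(g[140:184:2,288:308].astype(int))
print("col",g[170:192,297].astype(int))
x,y=.5274,-.1479
print("shoulder,tip",proj(s,[[x,y,.1701+.105],[x,y,.1701],[x,y,.143]]))
# jacobian at hole
p0=proj(s,[x,y,.143]);print([proj(s,[x+.001,y,.143])-p0,proj(s,[x,y+.001,.143])-p0,proj(s,[x,y,.144])-p0])
print(g[178:192,284:312].astype(int))
E
```

```text
[[115 115 111 106 104  98 107 117 124 120 118 110 114 109 102 101  99  98
   95  97]
 [115 116 112 105 104  92 100 118 118 118 113 105 107 100  98  95  96  98
   99  97]
 [113 116 112 106 105 104 106 117 121 115 114 104 104  99  96  98  97  96
   99  99]
 [105 106 109 102 100  96 109 118 118 118 115 109 108 100  98  97  97  98
   98  98]
 [ 96  97  97  97  96  95 102 117 121 116 115 110 107 101  99  98  95  99
   97  98]
 [ 97  98  97  98  99  96 102 118 123 115 115 108 107 100  97  97  99  96
   98  98]
 [100  97  98  96  97  94 101 116 119 119 114 107 111 100  99  98  99 100
   96  98]
 [ 99  95  98  98  99  93 101 116 118 120 114 108 108  99  97  98  99  99
  101  98]
 [ 99  97  98  97  98  97 100 116 119 117 118 109 108 101  97  97  97  99
   97  98]
 [ 97  99  99 100  96  97  96 113 123 121 115 109 108  99  98  98  97  98
  100 100]
 [ 97  98  97  98  97  95  95 115 118 119 117 108 104 102  98  97  99  97
   98 100]
 [ 96  98  98  96  98  97  97 115 121 121 115 109 110 101  99 101  97  98
   96  97]
 [ 99  97  98  98  98 101  91 116 121 119 116 111 110  97  96  97  97  99
   99 
[... 1943 characters left out ...]
126 146 163 190 172 173 184 185 184 188 164 146 124 120 137 136 151 179
  185 186 188 187 164 201 206 205 207 167]
 [149 178 181 196 162 142 171 185 186 185 190 183 170 166 174 173 187 189
  187 189 188 170 130 198 205 202 206 203]
 [157 155 141 175 175 118 131 166 183 182 185 187 188 190 190 190 189 187
  187 173 161 125 140 200 204 203 206 197]
 [141 141 154 195 205 168 129 124 148 156 166 173 174 173 176 176 171 167
  154 125  92 122 185 206 205 209 198 159]
 [132 152 164 185 205 207 190 165 133 111 121 130 131 133 136 135 123 117
  133 133 163 185 206 208 203 191 159 125]
 [138 135 131 139 164 179 189 194 192 181 165 161 146 141 139 155 158 165
  185 191 208 210 209 196 170 136 121 120]]
```

carry_out(commands=[[[0,0,0,0.03,-0.11,0.5,1],[0,0,0,0.03,-0.11,1,1],[0,0,0,0.03,-0.11,1.4,1],[0,0,0,0.03,-0.11,1.7,1],[0,0,0,0.03,-0.11,1.9,1],[0,0,0,0.03,-0.11,2.0,1],[0,0,0,0.03,-0.11,2.0,1],[0,0,0,0.03,-0.11,2.0,1]]])

```text
clock: 6.68
tool_pos: [0.527, -0.1508, 0.2667]
eef_rot: [0.0, 1.0, 0.0, 0.0]
contact_force: [-0.1, -0.4, -2.6]
opening: 0.271
```

```bash
python3 - <<'E'
from h import *
from plant import r
s=r.get_state();print(s["clock"],s["tool_pos"],s["contact_force"],s["moment"],s["opening"])
d=r.snapshot("scene");np.savez("s5.npz",**d);crop(d["pixels"],270,145,56,50,12,"s5.png")
E
```

```text
6.6833 [ 0.52703197 -0.15081753  0.26672892] [-0.07749835 -0.43839372 -2.64404327] [-0.02927747 -0.0414643  -0.01613088] 0.2710166269492802
```

View pics/s5.png

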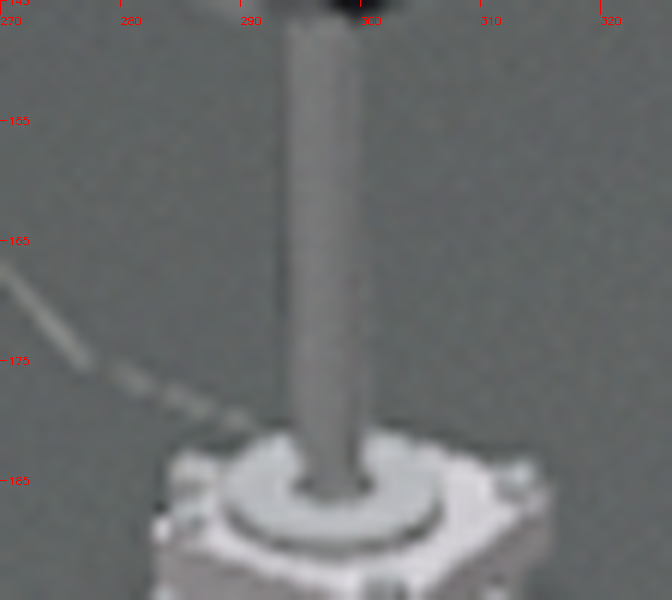

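carry_out(commands=[[[0,0,0,0,0.07,0.05,1],[0,0,0,0,0.07,0.1,1],[0,0,0,0,0.07,0.15,1],[0,0,0,0,0.07,0.2,1],[0,0,0,0,0.07,0.25,1],[0,0,0,0,0.07,0.3,1],[0,0,0,0,0.07,0.3,1]]])

```text
clock: 7.32
tool_pos: [0.5269, -0.1501, 0.2636]
eef_rot: [0.0, 1.0, 0.0, -0.0]
contact_force: [-0.5, -0.1, -1.6]
opening: 0.267
```

carry_out(commands=[[[0,0,0,0,0,0.05,1],[0,0,0,0,0,0.1,1],[0,0,0,0,0,0.15,1],[0,0,0,0,0,0.15,1]]])

```text
clock: 7.65
tool_pos: [0.5269, -0.1501, 0.2621]
eef_rot: [0.0, 1.0, 0.0, -0.0]
contact_force: [0.5, 0.9, -1.9]
opening: 0.27
```

carry_out(commands=[[[0,0,0,0,0,0.05,1],[0,0,0,0,0,0.1,1],[0,0,0,0,0,0.15,1],[0,0,0,0,0,0.15,1]]])

```text
clock: 7.98
tool_pos: [0.5269, -0.1501, 0.2606]
eef_rot: [0.0, 1.0, 0.0, -0.0]
contact_force: [0.3, -0.5, -1.5]
opening: 0.27
```

carry_out(commands=[[[0,0,0,0,0,0.03,1],[0,0,0,0,0,0.06,1],[0,0,0,0,0,0.1,1],[0,0,0,0,0,0.1,1]]])

```text
clock: 8.32
tool_pos: [0.5269, -0.1501, 0.2596]
eef_rot: [0.0, 1.0, 0.0, -0.0]
contact_force: [0.2, 0.1, -2.0]
opening: 0.272
```

carry_out(commands=[[[0,0,0,0,0,0.03,1],[0,0,0,0,0,0.06,1],[0,0,0,0,0,0.1,1],[0,0,0,0,0,0.1,1]]])

```text
clock: 8.65
tool_pos: [0.5269, -0.1501, 0.2586]
eef_rot: [0.0, 1.0, 0.0, -0.0]
contact_force: [-0.0, -0.1, -1.9]
opening: 0.272
```

carry_out(commands=[[[0,0,0,0,0,0.04,1],[0,0,0,0,0,0.08,1],[0,0,0,0,0,0.12,1],[0,0,0,0,0,0.12,1]]])

```text
clock: 8.98
tool_pos: [0.5269, -0.1501, 0.2574]
eef_rot: [0.0, 1.0, 0.0, -0.0]
contact_force: [-0.6, -0.7, -1.5]
opening: 0.271
```

carry_out(commands=[[[0,0,0,0,0,0.04,1],[0,0,0,0,0,0.08,1],[0,0,0,0,0,0.12,1],[0,0,0,0,0,0.12,1]]])

```text
clock: 9.32
tool_pos: [0.5269, -0.1501, 0.2562]
eef_rot: [0.0, 1.0, 0.0, -0.0]
contact_force: [0.9, 0.5, -1.6]
opening: 0.268
```

```bash
python3 - <<'E'
from h import *
from plant import r
s=r.get_state();print(s["clock"],s["tool_pos"],s["contact_force"],s["moment"],s["opening"])
d=r.snapshot("scene");np.savez("s6.npz",**d);crop(d["pixels"],270,155,56,60,10,"s6.png")
E
```

```text
9.3167 [ 0.5269048  -0.1501062   0.25621135] [ 0.8674694   0.45303149 -1.58172377] [ 0.0383875  -0.00440396 -0.01199758] 0.26768237290555924
```

View pics/s6.png

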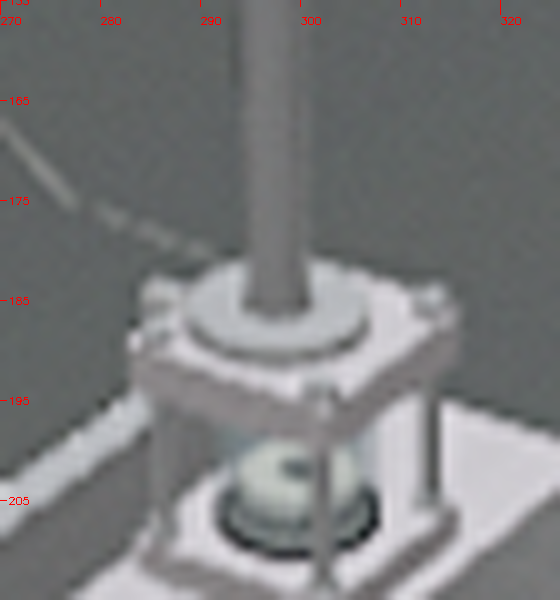

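The rod end now vanishes into the bush hole (at about (297,186)) and there is no contact force. Feeding on down gently.

carry_out(commands=[[[0,0,0,0,0,0.06,1],[0,0,0,0,0,0.12,1],[0,0,0,0,0,0.18,1],[0,0,0,0,0,0.24,1],[0,0,0,0,0,0.3,1],[0,0,0,0,0,0.3,1]]])

```text
clock: 9.87
tool_pos: [0.5269, -0.1501, 0.2531]
eef_rot: [0.0, 1.0, 0.0, -0.0]
contact_force: [0.6, 0.4, -1.5]
opening: 0.268
```

carry_out(commands=[[[0,0,0,0,0,0.06,1],[0,0,0,0,0,0.12,1],[0,0,0,0,0,0.18,1],[0,0,0,0,0,0.24,1],[0,0,0,0,0,0.3,1],[0,0,0,0,0,0.3,1]]])

```text
clock: 10.37
tool_pos: [0.5268, -0.1501, 0.2501]
eef_rot: [0.0, 1.0, 0.0, -0.0]
contact_force: [-0.7, 1.2, -2.0]
opening: 0.272
```

carry_out(commands=[[[0,0,0,0,0,0.06,1],[0,0,0,0,0,0.12,1],[0,0,0,0,0,0.18,1],[0,0,0,0,0,0.24,1],[0,0,0,0,0,0.3,1],[0,0,0,0,0,0.36,1],[0,0,0,0,0,0.42,1],[0,0,0,0,0,0.42,1]]])

```text
clock: 11.03
tool_pos: [0.5269, -0.1501, 0.246]
eef_rot: [0.0, 1.0, 0.0, -0.0]
contact_force: [0.2, -0.9, -2.5]
opening: 0.273
```

carry_out(commands=[[[0,0,0,0,0,0.1,1],[0,0,0,0,0,0.2,1],[0,0,0,0,0,0.3,1],[0,0,0,0,0,0.4,1],[0,0,0,0,0,0.5,1],[0,0,0,0,0,0.6,1],[0,0,0,0,0,0.7,1],[0,0,0,0,0,0.8,1],[0,0,0,0,0,0.8,1]]])

```text
clock: 11.78
tool_pos: [0.5268, -0.1501, 0.2379]
eef_rot: [0.0, 1.0, 0.0, -0.0]
contact_force: [0.1, 0.7, -1.9]
opening: 0.268
```

carry_out(commands=[[[0,0,0,0,0,0.1,1],[0,0,0,0,0,0.2,1],[0,0,0,0,0,0.3,1],[0,0,0,0,0,0.4,1],[0,0,0,0,0,0.5,1],[0,0,0,0,0,0.6,1],[0,0,0,0,0,0.7,1],[0,0,0,0,0,0.8,1],[0,0,0,0,0,0.8,1]]])

```text
clock: 12.53
tool_pos: [0.5268, -0.1501, 0.2299]
eef_rot: [0.0, 1.0, 0.0, -0.0]
contact_force: [0.1, 0.2, -2.7]
opening: 0.271
```

carry_out(commands=[[[0,0,0,0,0,0.08,1],[0,0,0,0,0,0.16,1],[0,0,0,0,0,0.24,1],[0,0,0,0,0,0.32,1],[0,0,0,0,0,0.4,1],[0,0,0,0,0,0.48,1],[0,0,0,0,0,0.54,1],[0,0,0,0,0,0.6,1],[0,0,0,0,0,0.6,1]]])

```text
clock: 13.28
tool_pos: [0.5269, -0.1501, 0.224]
eef_rot: [0.0, 1.0, 0.0, -0.0]
contact_force: [0.7, -0.8, -1.9]
opening: 0.271
```

```bash
python3 - <<'E'
from h import *
from plant import r
s=r.get_state();print(s["clock"],s["tool_pos"],s["contact_force"],s["moment"],s["opening"])
d=r.snapshot("scene");np.savez("s7.npz",**d);crop(d["pixels"],270,155,60,60,10,"s7.png")
E
```

```text
13.2833 [ 0.52687148 -0.15010488  0.22396924] [ 0.71440139 -0.83792866 -1.86021314] [ 0.06982337 -0.03208373 -0.02519325] 0.27098540812541727
```

View pics/s7.png

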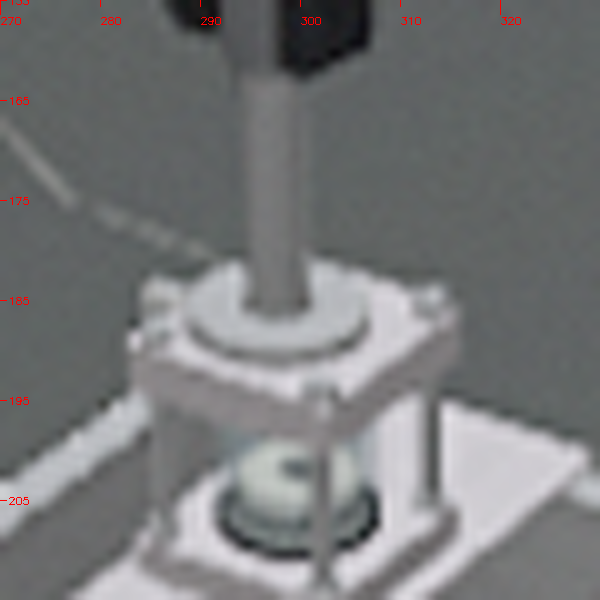

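carry_out(commands=[[[0,0,0,0,0,0.06,1],[0,0,0,0,0,0.12,1],[0,0,0,0,0,0.18,1],[0,0,0,0,0,0.24,1],[0,0,0,0,0,0.3,1],[0,0,0,0,0,0.36,1],[0,0,0,0,0,0.42,1],[0,0,0,0,0,0.46,1],[0,0,0,0,0,0.5,1],[0,0,0,0,0,0.5,1]]])

```text
clock: 14.17
tool_pos: [0.5269, -0.1501, 0.219]
eef_rot: [0.0, 1.0, 0.0, -0.0]
contact_force: [0.2, 0.3, -1.1]
opening: 0.272
```

carry_out(commands=[[[0,0,0,0,0,0.03,1],[0,0,0,0,0,0.06,1],[0,0,0,0,0,0.09,1],[0,0,0,0,0,0.12,1],[0,0,0,0,0,0.15,1],[0,0,0,0,0,0.15,1]]])

```text
clock: 14.67
tool_pos: [0.5269, -0.1501, 0.2175]
eef_rot: [0.0, 1.0, 0.0, -0.0]
contact_force: [0.0, -0.5, -1.1]
opening: 0.272
```

carry_out(commands=[[[0,0,0,0,0,0.03,1],[0,0,0,0,0,0.06,1],[0,0,0,0,0,0.09,1],[0,0,0,0,0,0.12,1],[0,0,0,0,0,0.12,1]]])

```text
clock: 15.08
tool_pos: [0.5269, -0.1501, 0.2163]
eef_rot: [0.0, 1.0, 0.0, -0.0]
contact_force: [0.7, 0.6, -1.2]
opening: 0.27
```

carry_out(commands=[[[0,0,0,0,0,0.03,1],[0,0,0,0,0,0.06,1],[0,0,0,0,0,0.09,1],[0,0,0,0,0,0.12,1],[0,0,0,0,0,0.12,1]]])

```text
clock: 15.5
tool_pos: [0.5269, -0.1501, 0.2151]
eef_rot: [0.0, 1.0, 0.0, -0.0]
contact_force: [-0.3, 0.1, -1.6]
opening: 0.268
```

carry_out(commands=[[[0,0,0,0,0,0.03,1],[0,0,0,0,0,0.06,1],[0,0,0,0,0,0.09,1],[0,0,0,0,0,0.12,1],[0,0,0,0,0,0.12,1]]])

```text
clock: 15.92
tool_pos: [0.5269, -0.1501, 0.2139]
eef_rot: [0.0, 1.0, 0.0, -0.0]
contact_force: [-0.1, 0.1, -2.2]
opening: 0.267
```

carry_out(commands=[[[0,0,0,0,0,0.03,1],[0,0,0,0,0,0.06,1],[0,0,0,0,0,0.09,1],[0,0,0,0,0,0.12,1],[0,0,0,0,0,0.12,1]]])

```text
clock: 16.33
tool_pos: [0.5269, -0.1501, 0.2127]
eef_rot: [0.0, 1.0, 0.0, -0.0]
contact_force: [0.2, -0.8, -1.4]
opening: 0.273
```

carry_out(commands=[[[0,0,0,0,0,0.03,1],[0,0,0,0,0,0.06,1],[0,0,0,0,0,0.09,1],[0,0,0,0,0,0.12,1],[0,0,0,0,0,0.12,1]]])

```text
clock: 16.75
tool_pos: [0.5276, -0.1501, 0.2123]
eef_rot: [0.0, 1.0, -0.0, 0.001]
contact_force: [-1.2, 0.3, 4.8]
opening: 0.268
```

carry_out(commands=[[[0,0,0,0,0,0.03,1],[0,0,0,0,0,0.06,1],[0,0,0,0,0,0.09,1],[0,0,0,0,0,0.12,1],[0,0,0,0,0,0.12,1]]])

```text
clock: 17.17
tool_pos: [0.5283, -0.1504, 0.2118]
eef_rot: [0.0, 1.0, -0.0, 0.002]
contact_force: [-0.5, -1.3, 9.0]
opening: 0.27
```

carry_out(commands=[[[0,0,0,0,0,0.03,1],[0,0,0,0,0,0.06,1],[0,0,0,0,0,0.09,1],[0,0,0,0,0,0.12,1],[0,0,0,0,0,0.12,1]]])

```text
clock: 17.58
tool_pos: [0.5282, -0.1503, 0.2105]
eef_rot: [0.0, 1.0, -0.0, 0.002]
contact_force: [-1.1, 0.3, 8.9]
opening: 0.271
```

Contact with the piston at TCP z≈0.2128, which puts the tip at about 0.096, as expected. It slides at about 11 N. Pushing on steadily.

carry_out(commands=[[[0,0,0,0,0,0.03,1],[0,0,0,0,0,0.06,1],[0,0,0,0,0,0.09,1],[0,0,0,0,0,0.12,1],[0,0,0,0,0,0.15,1],[0,0,0,0,0,0.18,1],[0,0,0,0,0,0.21,1],[0,0,0,0,0,0.24,1],[0,0,0,0,0,0.27,1],[0,0,0,0,0,0.3,1]]])

```text
clock: 18.42
tool_pos: [0.5283, -0.1504, 0.2077]
eef_rot: [0.0, 1.0, -0.0, 0.002]
contact_force: [-0.2, -0.3, 9.9]
opening: 0.275
```

carry_out(commands=[[[0,0,0,0,0,0.03,1],[0,0,0,0,0,0.06,1],[0,0,0,0,0,0.09,1],[0,0,0,0,0,0.12,1],[0,0,0,0,0,0.15,1],[0,0,0,0,0,0.18,1],[0,0,0,0,0,0.21,1],[0,0,0,0,0,0.24,1],[0,0,0,0,0,0.27,1],[0,0,0,0,0,0.3,1]]])

```text
clock: 19.25
tool_pos: [0.5283, -0.1503, 0.2047]
eef_rot: [0.0, 1.0, -0.0, 0.002]
contact_force: [-0.4, 0.9, 10.3]
opening: 0.272
```

carry_out(commands=[[[0,0,0,0,0,0.03,1],[0,0,0,0,0,0.06,1],[0,0,0,0,0,0.09,1],[0,0,0,0,0,0.12,1],[0,0,0,0,0,0.15,1],[0,0,0,0,0,0.18,1],[0,0,0,0,0,0.21,1],[0,0,0,0,0,0.24,1],[0,0,0,0,0,0.27,1],[0,0,0,0,0,0.3,1]]])

```text
clock: 20.08
tool_pos: [0.5282, -0.1503, 0.2016]
eef_rot: [0.0, 1.0, -0.0, 0.002]
contact_force: [0.1, -0.0, 10.6]
opening: 0.268
```

carry_out(commands=[[[0,0,0,0,0,0.03,1],[0,0,0,0,0,0.06,1],[0,0,0,0,0,0.09,1],[0,0,0,0,0,0.12,1],[0,0,0,0,0,0.15,1],[0,0,0,0,0,0.18,1],[0,0,0,0,0,0.21,1],[0,0,0,0,0,0.24,1],[0,0,0,0,0,0.27,1],[0,0,0,0,0,0.3,1]]])

```text
clock: 20.92
tool_pos: [0.5283, -0.1503, 0.1986]
eef_rot: [0.0, 1.0, -0.0, 0.002]
contact_force: [-2.2, -0.5, 9.9]
opening: 0.268
```

carry_out(commands=[[[0,0,0,0,0,0.03,1],[0,0,0,0,0,0.06,1],[0,0,0,0,0,0.09,1],[0,0,0,0,0,0.12,1],[0,0,0,0,0,0.15,1],[0,0,0,0,0,0.18,1],[0,0,0,0,0,0.21,1],[0,0,0,0,0,0.24,1],[0,0,0,0,0,0.27,1],[0,0,0,0,0,0.3,1]]])

```text
clock: 21.75
tool_pos: [0.5275, -0.1502, 0.1948]
eef_rot: [0.0, 1.0, -0.0, 0.001]
contact_force: [-0.9, -0.1, 5.4]
opening: 0.271
```

carry_out(commands=[[[0,0,0,0,0,0.03,1],[0,0,0,0,0,0.06,1],[0,0,0,0,0,0.09,1],[0,0,0,0,0,0.12,1],[0,0,0,0,0,0.15,1],[0,0,0,0,0,0.18,1],[0,0,0,0,0,0.21,1],[0,0,0,0,0,0.24,1],[0,0,0,0,0,0.27,1],[0,0,0,0,0,0.3,1]]])

```text
clock: 22.58
tool_pos: [0.5263, -0.1499, 0.1905]
eef_rot: [0.0, 1.0, 0.0, -0.001]
contact_force: [-0.2, -0.1, -1.8]
opening: 0.27
```

```bash
python3 - <<'E'
from h import *
from plant import r
s=r.get_state();print(s["clock"],s["tool_pos"],s["contact_force"],s["moment"],s["opening"])
d=r.snapshot("scene");np.savez("s8.npz",**d);crop(d["pixels"],250,160,100,90,7,"s8.png")
E
```

```text
22.5833 [ 0.52626608 -0.14992386  0.19052775] [-0.19411674 -0.1269356  -1.76166643] [-0.01974997 -0.02353317 -0.00364073] 0.27000436315050425
```

View pics/s8.png

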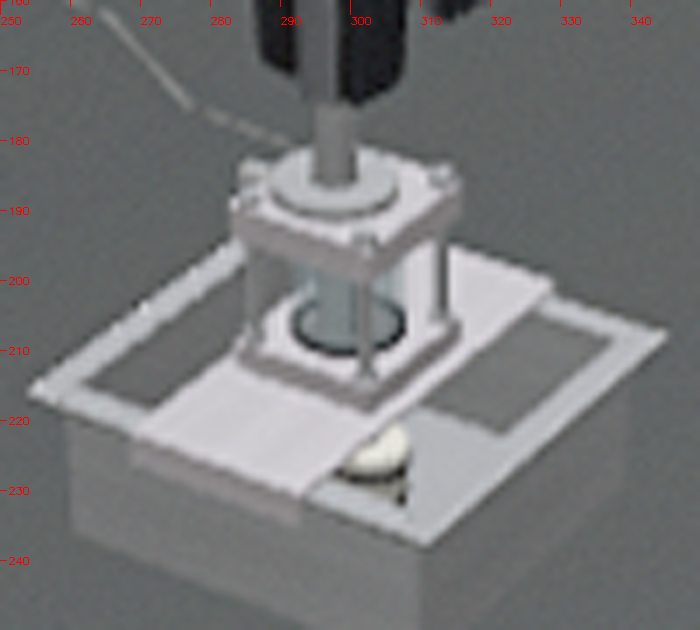

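The piston is out, lying in the pan at about (304,226). The bore is empty. Drawing the rod straight up.

carry_out(commands=[[[0,0,0,0,0,-0.2,1],[0,0,0,0,0,-0.5,1],[0,0,0,0,0,-0.9,1],[0,0,0,0,0,-1.3,1],[0,0,0,0,0,-1.7,1],[0,0,0,0,0,-2.1,1],[0,0,0,0,0,-2.5,1],[0,0,0,0,0,-2.9,1],[0,0,0,0,0,-3.3,1],[0,0,0,0,0,-3.7,1]]])

```text
clock: 23.47
tool_pos: [0.5269, -0.1501, 0.2286]
eef_rot: [0.0, 1.0, 0.0, 0.0]
contact_force: [-0.1, -0.1, -1.3]
opening: 0.268
```

carry_out(commands=[[[0,0,0,0,0,-0.4,1],[0,0,0,0,0,-0.8,1],[0,0,0,0,0,-1.3,1],[0,0,0,0,0,-1.8,1],[0,0,0,0,0,-2.3,1],[0,0,0,0,0,-2.8,1],[0,0,0,0,0,-3.3,1],[0,0,0,0,0,-3.8,1],[0,0,0,0,0,-4.3,1],[0,0,0,0,0,-4.8,1]]])

```text
clock: 24.3
tool_pos: [0.5269, -0.1501, 0.2767]
eef_rot: [0.0, 1.0, 0.0, 0.0]
contact_force: [0.3, -0.2, -1.1]
opening: 0.269
```

carry_out(commands=[[[0,0,0,0,0,-0.4,1],[0,0,0,0,0,-0.8,1],[0,0,0,0,0,-1,1],[0,0,0,0,0,-1,1],[0,0,0,0,0,-1,1]]])

```text
clock: 24.72
tool_pos: [0.5269, -0.1501, 0.2862]
eef_rot: [0.0, 1.0, 0.0, -0.0]
contact_force: [-0.0, 0.6, -2.1]
opening: 0.269
```

carry_out(commands=[[[0,0,0,0.1,1,0,1],[0,0,0,0.2,3,0,1],[0,0,0,0.3,6,0,1],[0,0,0,0.4,9,0,1],[0,0,0,0.5,12,0,1],[0,0,0,0.6,15,0,1],[0,0,0,0.8,18,0,1],[0,0,0,0.86,21,0,1],[0,0,0,0.86,23.5,0,1],[0,0,0,0.86,25.5,0,1]]])

```text
clock: 25.55
tool_pos: [0.5174, 0.1086, 0.2861]
eef_rot: [-0.002, 1.0, 0.001, -0.0]
contact_force: [0.8, 0.6, -1.8]
opening: 0.271
```

carry_out(commands=[[[0,0,0,0,1.5,0,1],[0,0,0,0,2.5,1,1],[0,0,0,0,3.0,2.5,1],[0,0,0,0,3.13,4.5,1],[0,0,0,0,3.13,6,1],[0,0,0,0,3.13,7.5,1],[0,0,0,0,3.13,8.5,1],[0,0,0,0,3.13,8.5,1],[0,0,0,0,3.13,8.5,1],[0,0,0,0,3.13,8.5,1]]])

```text
clock: 26.38
tool_pos: [0.5188, 0.1364, 0.2017]
eef_rot: [0.0, 1.0, 0.0, 0.0]
contact_force: [0.1, 0.1, -2.0]
opening: 0.271
```

```bash
python3 - <<'E'
from h import *
from plant import r
s=r.get_state();print(s["clock"],s["tool_pos"],s["contact_force"],s["moment"],s["opening"])
d=r.snapshot("scene");np.savez("s9.npz",**d);crop(d["pixels"],350,190,80,100,6,"s9.png")
x,y,z=s["tool_pos"];print(proj(d,[[x,y,z-.1167],[.5183,.1363,.055]]))
E
```

```text
26.3833 [0.51882576 0.13639649 0.20170022] [ 0.1451569   0.05161845 -1.95140026] [ 0.01661892  0.00784386 -0.01508443] 0.270528620034696
[[390.40284719 247.92019811]
 [389.49242773 258.24406651]]
```

View pics/s9.png

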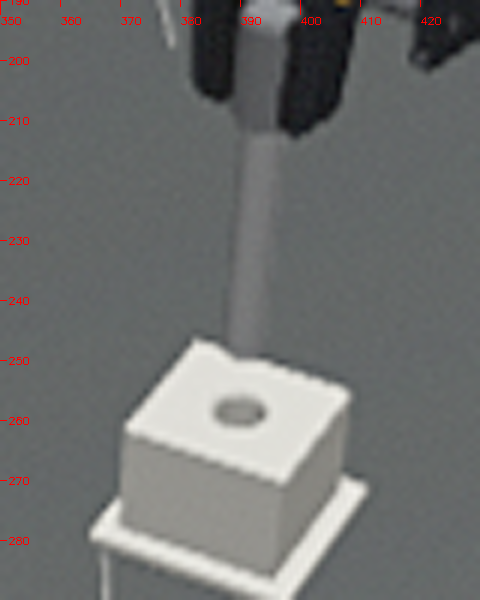

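carry_out(commands=[[[0,0,0,0.06,0,0.5,1],[0,0,0,0.06,0,1.1,1],[0,0,0,0.06,0,1.7,1],[0,0,0,0.06,0,2.2,1],[0,0,0,0.06,0,2.5,1],[0,0,0,0.06,0,2.6,1],[0,0,0,0.06,0,2.6,1]]])

```text
clock: 27.02
tool_pos: [0.5177, 0.1362, 0.1748]
eef_rot: [0.0, 1.0, -0.0, -0.0]
contact_force: [-0.7, 0.7, -2.4]
opening: 0.269
```

carry_out(commands=[[[0,0,0,0,0,0.06,1],[0,0,0,0,0,0.12,1],[0,0,0,0,0,0.18,1],[0,0,0,0,0,0.24,1],[0,0,0,0,0,0.3,1],[0,0,0,0,0,0.36,1],[0,0,0,0,0,0.42,1],[0,0,0,0,0,0.42,1]]])

```text
clock: 27.68
tool_pos: [0.5178, 0.1362, 0.1709]
eef_rot: [0.0, 1.0, -0.0, -0.0]
contact_force: [-0.1, 0.2, -3.0]
opening: 0.269
```

carry_out(commands=[[[0,0,0,0,0,0.06,1],[0,0,0,0,0,0.12,1],[0,0,0,0,0,0.18,1],[0,0,0,0,0,0.24,1],[0,0,0,0,0,0.3,1],[0,0,0,0,0,0.36,1],[0,0,0,0,0,0.42,1],[0,0,0,0,0,0.42,1]]])

```text
clock: 28.35
tool_pos: [0.5178, 0.1362, 0.1667]
eef_rot: [0.0, 1.0, -0.0, -0.0]
contact_force: [0.4, -0.3, -1.4]
opening: 0.273
```

carry_out(commands=[[[0,0,0,0,0,0.2,1],[0,0,0,0,0,0.6,1],[0,0,0,0,0,1,1],[0,0,0,0,0,1.4,1],[0,0,0,0,0,1.8,1],[0,0,0,0,0,2.2,1],[0,0,0,0,0,2.6,1],[0,0,0,0,0,2.9,1],[0,0,0,0,0,3.1,1],[0,0,0,0,0,3.1,1]]])

```text
clock: 29.18
tool_pos: [0.5176, 0.1361, 0.1353]
eef_rot: [0.0, 1.0, -0.0, -0.0]
contact_force: [0.2, 0.4, -2.4]
opening: 0.271
```

carry_out(commands=[[[0,0,0,0,0,0.06,1],[0,0,0,0,0,0.12,1],[0,0,0,0,0,0.18,1],[0,0,0,0,0,0.24,1],[0,0,0,0,0,0.3,1],[0,0,0,0,0,0.36,1],[0,0,0,0,0,0.42,1],[0,0,0,0,0,0.46,1],[0,0,0,0,0,0.5,1]]])

```text
clock: 29.93
tool_pos: [0.5179, 0.1362, 0.1308]
eef_rot: [0.0, 1.0, 0.0, 0.0]
contact_force: [-1.4, 0.4, -1.6]
opening: 0.271
```

carry_out(commands=[[[0,0,0,0,0,0.04,1],[0,0,0,0,0,0.08,1],[0,0,0,0,0,0.12,1],[0,0,0,0,0,0.16,1],[0,0,0,0,0,0.2,1]]])

```text
clock: 30.35
tool_pos: [0.5179, 0.1362, 0.1288]
eef_rot: [0.0, 1.0, 0.0, 0.0]
contact_force: [0.4, 0.7, -2.0]
opening: 0.277
```

carry_out(commands=[[[0,0,0,0,0,0.03,1],[0,0,0,0,0,0.06,1],[0,0,0,0,0,0.09,1],[0,0,0,0,0,0.12,1],[0,0,0,0,0,0.12,1]]])

```text
clock: 30.77
tool_pos: [0.5181, 0.1363, 0.1279]
eef_rot: [0.0, 1.0, 0.0, 0.0]
contact_force: [-0.6, -0.3, 0.3]
opening: 0.269
```

carry_out(commands=[[[0,0,0,0,0,0.03,1],[0,0,0,0,0,0.06,1],[0,0,0,0,0,0.08,1],[0,0,0,0,0,0.08,1]]])

```text
clock: 31.1
tool_pos: [0.5186, 0.1364, 0.1279]
eef_rot: [0.0, 1.0, 0.0, 0.001]
contact_force: [-0.8, -0.7, 8.8]
opening: 0.266
```

carry_out(commands=[[[0,0,0,0,0,0.03,1],[0,0,0,0,0,0.06,1],[0,0,0,0,0,0.06,1]]])

```text
clock: 31.35
tool_pos: [0.519, 0.1364, 0.1278]
eef_rot: [0.0, 1.0, 0.0, 0.002]
contact_force: [-1.8, -0.4, 13.9]
opening: 0.274
```

The rod is on the bottom. Backing off the press, then opening.

carry_out(commands=[[[0,0,0,0,0,-0.05,1],[0,0,0,0,0,-0.1,1],[0,0,0,0,0,-0.15,1],[0,0,0,0,0,-0.15,1]]])

```text
clock: 31.68
tool_pos: [0.5181, 0.1363, 0.1279]
eef_rot: [0.0, 1.0, 0.0, 0.0]
contact_force: [0.1, 0.0, 4.3]
opening: 0.274
```

carry_out(commands=[[[0,0,0,0,0,0,2.6],[0,0,0,0,0,0,2.8],[0,0,0,0,0,0,3.2],[0,0,0,0,0,0,4],[0,0,0,0,0,0,5],[0,0,0,0,0,0,6.5],[0,0,0,0,0,0,8],[0,0,0,0,0,0,8.8],[0,0,0,0,0,0,8.8],[0,0,0,0,0,0,8.8]]])

```text
clock: 32.52
tool_pos: [0.5179, 0.1362, 0.1277]
eef_rot: [0.0, 1.0, 0.0, 0.0]
contact_force: [1.1, 0.0, -0.6]
opening: 0.868
```

```bash
python3 - <<'E'
from h import *
from plant import r
s=r.get_state();print(s["clock"],s["tool_pos"],s["contact_force"],s["opening"])
d=r.snapshot("scene");np.savez("s10.npz",**d);crop(d["pixels"],340,190,100,100,6,"s10.png")
E
```

```text
32.5167 [0.51785537 0.13616825 0.12771274] [ 1.12325236  0.04204067 -0.55529229] 0.868376323477547
```

View pics/s10.png

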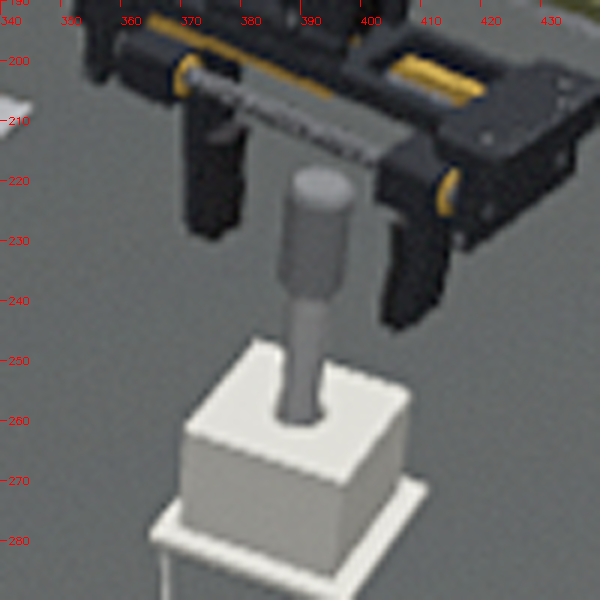

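The rod stands in the stand exactly as at the start, with the grip at about (391,228). Lifting the hand clear and moving it aside for a final look.

carry_out(commands=[[[0,0,0,0,0,0,8.8],[0,0,0,0,0,-0.5,8.8],[0,0,0,0,0,-1.5,8.8],[0,0,0,0,0,-3,8.8],[0,0,0,0,0,-5,8.8],[0,0,0,0,0,-7,8.8],[0,0,0,0,0,-9,8.8],[0,0,0,0,0,-11,8.8],[0,0,0,0,0,-12.5,8.8],[0,0,0,0,0,-13,8.8]]])

```text
clock: 33.4
tool_pos: [0.519, 0.1367, 0.2609]
eef_rot: [0.0, 1.0, 0.001, 0.002]
contact_force: [0.4, 0.6, -0.2]
opening: 1.001
```

carry_out(commands=[[[0,0,0,0.5,1,-0.5,8.8],[0,0,0,1.5,3,-1,8.8],[0,0,0,3,6,-1,8.8],[0,0,0,4.5,9,-1,8.8],[0,0,0,6,12,-1,8.8],[0,0,0,7.5,15,-1,8.8],[0,0,0,8.5,17,-1,8.8],[0,0,0,9,18,-1,8.8],[0,0,0,9,18,-1,8.8],[0,0,0,9,18,-1,8.8]]])

```text
clock: 34.23
tool_pos: [0.4278, 0.3155, 0.2673]
eef_rot: [-0.0, 1.0, -0.001, -0.0]
contact_force: [0.4, -0.8, -0.1]
opening: 1.0
```

```bash
python3 - <<'E'
from h import *
from plant import r
s=r.get_state();print(s["clock"],s["tool_pos"],s["contact_force"],s["opening"])
for n in("scene","top"):
    d=r.snapshot(n);cv2.imwrite(f"pics/{n}_end.png",d["pixels"][:,:,::-1])
E
```

```text
34.2333 [0.42784491 0.31546572 0.26726628] [ 0.41289849 -0.81468537 -0.08152152] 0.9996749654406043
```

View pics/scene_end.png

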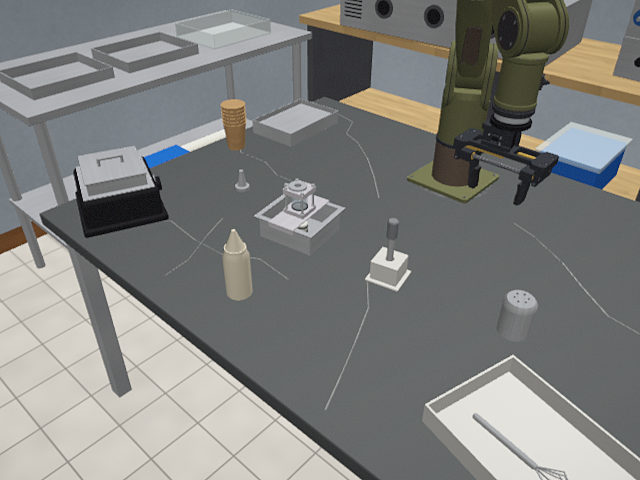

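View pics/top_end.png

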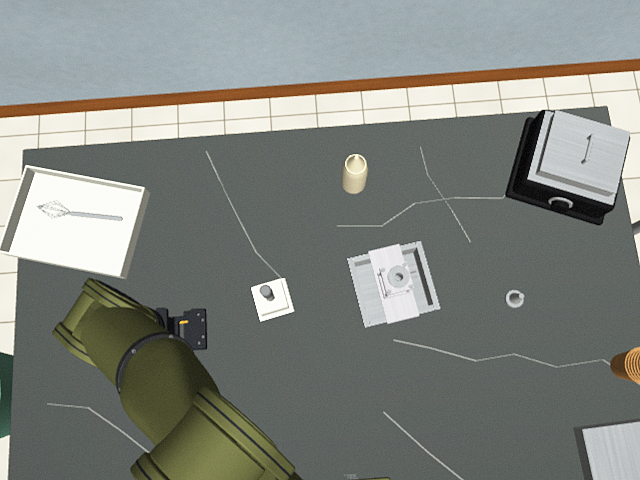

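Everything is in place: the piston lies in the pan (scene (303,227)), the rod is in its stand (392,240), and the bottle, dredger and nozzle haven't moved. Handing in.

```bash
python3 -c "
from plant import r
print(r.finish_job())"
```

```text
the job is handed in; nothing more can be done
None
```

The piston is out and lying in the pan, the rod is back in its stand, and the job was handed in at about 34 s.

- **Finding the hole:** I located the bush's hole by camera. The rod went in first time, with no contact force above sensor noise (about 1 N).
- **Pressing the piston:** the rod met the piston at about 3 mm/s and pressed it out steadily at about 3.6 mm/s. The wrist reading peaked at about 10.6 N, or about 12.5 N on the piston once the rod's weight is added. It then fell away as the piston dropped.
- **Returning the rod:** I drew the rod out without resistance and lowered it to the bottom of the stand's hole. It had slipped about 1 mm in the grip, so it reached the bottom slightly early and pressed on the stand with about 14 N on the wrist reading. I backed that off before opening the fingers.

**Last checks:** the final pictures show the piston in the pan and the bore empty. The rod stands as it did at the start, and the bottle, dredger and nozzle look unmoved. The gripper is clear of everything. Forces were only read at the end of each short move, so brief peaks in between may not show.

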